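Pin the microscope stage plate to its carrier

TASK

The microscope's stage plate hangs on its pivot screw, but its two pin holes have swung out of line with the holes in the carrier under it. Take the tapered pin from the block and drive it down through the plate's larger hole, feeling for the hole below and easing it sideways rather than forcing it, until its collar sits flush on the plate; then put the straight dowel through the smaller hole, collar flush too, and let go. Work gently, never bearing hard on the pins or the stage, and leave the other things on the bench where they are.

Things in the scene. Friction and masses are not known exactly. Their poses are not given: they have to be found in the camera images.
- service_stand: Fixed. Round steel foot 190 mm across, 12 mm high; origin at the centre of its underside. On its swivel, clamped at some angle (not told by this pose) and a few mm off centre, stands the stage carrier: a rigid 16 mm thick aluminium fork, top 100 mm above the bench, with the two lower pin holes. Stage and pins must not be loaded with more than about 30 N.
- stage_plate: Black plate 160 x 220 x 10 mm lying on the carrier, top 110 mm above the bench. Origin: on the axis of its pivot screw (far left corner) at its underside; x to its far edge, y to its left edge, z up. It can only swing about that screw, stiffly: 4 to 5 N sideways at the larger hole moves it. The slide guide and screw head stand 6 mm up, 80 mm or more from both pin holes.
- taper_hole (a point): Centre of the plate's larger hole at its top face: 16 mm across, through the 10 mm plate, near right corner seen from the robot, 179 mm from the pivot. The equal hole in the carrier below, 16 mm deep and open underneath, lies some millimetres off to one side and is not measured: the pin's tip, let down at the centre of the plate's hole, still enters it, and the rest is by feel.
- dowel_hole (a point): Centre of the plate's smaller hole at its top face: 11.4 mm across, near left corner, 140 mm from the larger hole, 105 mm from the pivot. The equal hole in the carrier below, 16 mm deep and open underneath, is too far out of line for the dowel at the start and comes into line once the tapered pin is home.
- taper_pin: Steel pin standing in the block. Origin: centre of its collar's underside; z up along the pin. Collar 26 mm across, 4 mm thick; above it a grooved round head, 22 mm across, up to 36 mm above the origin. Below it 40 mm of shaft: 15 mm across for 15 mm, then tapering over 24 mm to a blunt 4 mm tip. 0.11 to 0.16 kg. Home: collar flush on the plate, origin at the hole's centre.
- dowel: Steel dowel standing in the block. Origin: centre of its collar's underside; z up. Collar 20 mm across, 4 mm thick; above it a smooth slim round head, 14 mm across, up to 38 mm above the origin. Below it a straight shaft 10 mm across, 30 mm long, its last 2 mm chamfered. 0.06 to 0.085 kg. Home: collar flush on the plate, origin at the hole's centre.
- pin_block: Fixed wooden block 130 (its x) x 60 (its y) x 46 mm high, origin at the centre of its underside. Two 17 mm holes on its long centre line, 35 mm either side of the middle, hold the tapered pin and the dowel, in either order, collars resting on its top.
- slide_box: Bystander: closed grey slide box 100 x 85 x 34 mm, origin at the centre of its underside.
- objective: Bystander: steel microscope objective standing upright, 30 mm across, 54 mm high, origin at the centre of its underside.
- oil_bottle: Bystander: small amber bottle with black cap, 28 mm across, 62 mm high, origin at the centre of its underside.

How it is judged:
On the way, in this order (a step that is already met when the one before it is completed fails the run):
1. the tapered pin is home, its collar flush on the plate in the larger hole (z of taper_pin in the frame of taper_hole between -0.003 and 0.002 m and horizontal distance between taper_pin and taper_hole below 0.0025 m and angle between taper_pin's own z axis and vertical below 0.06 rad), for 0.2 s.
2. then the dowel is home, its collar flush on the plate in the smaller hole (z of dowel in the frame of dowel_hole between -0.003 and 0.002 m and horizontal distance between dowel and dowel_hole below 0.0025 m and angle between dowel's own z axis and vertical below 0.06 rad), for 0.2 s.
At the end, for the whole second after the job is handed in: Both pins upright (within 0.06 rad), centred within 2.5 mm of their holes in the plate, collars flush within 2 mm, at rest and released; slide box, objective and bottle within 20 mm of where they stood and upright (all of step 1 and all of step 2 and linear speed of each of taper_pin, dowel below 0.01 m/s and distance of each of slide_box, objective, oil_bottle from where it was at the start of the episode below 0.02 m and angle between each of objective, oil_bottle's own z axis and vertical below 0.2 rad); the robot touches nothing.
It fails at once if a pin or the fingers press on the stage, plate or carrier, with more than 35 N (contact force between any of taper_pin, dowel, the fingers and service_stand above 35 N).
It also fails if it takes over 72 s, if anything falls off the work surface, if the arm or the gripper's body presses on something with over 40 N, if the wrist force passes 120 N, or if a joint passes its speed limit or range.

ROBOT

A 7-joint arm with a two-finger parallel gripper is mounted at the origin on the work surface. World frame = base frame: x ahead of the robot, y to its left, z up, the work surface at z = 0. Lengths are in m, angles in rad, forces in N, time in s.
With the tool pointing down it reaches from about 0.425 to 1.025 m from the base axis. Payload 9.4 kg.
Tool frame: the origin (TCP) lies on the centre line of the jaws, within the pads' length; the fingertips stand 25 mm ahead of it and the grasp point (between the pads) lies 6 mm ahead of it (ctrl.finger_overhang is the distance from the TCP to the fingertips, in m); z points along the fingers, y is the line along which they close (so a half turn about z gives the same grasp; the last joint's range is limited). The gripper opens to 93 mm and grips with 3 to 60 N. Pads are 15 mm wide; open, the fingers measure 128 mm over their backs; the gripper's body (75 mm by 188 mm) begins 65 mm behind the grasp point.
Start: joints at [1.127, 0.599, -0.003, 1.599, 0.002, 0.943, -0.08], TCP at [0.26, -0.677, 0.244] pointing down, gripper open.
Joint ranges: [-2.57, 2.57], [-0.35, 1.97], [-1.29, 1.29], [0.11, 2.56], [-1.05, 4.19], [0.11, 1.86], [-2.63, 2.63]. Speed limits (rad/s): [2.22, 2.22, 3.01, 3.01, 3.14, 3.14, 3.14].

INTERFACE

Orientations are given as a unit quaternion [x, y, z, w].
In Python, from plant import ctrl, viewer, close_job gives the robot as it stands.
- The arm moves only by the shell command python3 -m pendant 'ROWS' [FORCE]. ROWS is a JSON object whose key "ticks" holds a list of rows, 1 to 8 of them, each of 7 numbers: the finger opening in m, then dx, dy, dz in parts of the range, where 1.0 means 75 cm, then a rotation vector rx, ry, rz in a scale on which 1.0 is pi/2 rad; each row is the pose to reach, as a shift and turn from the pose commanded when the command began, along the tool's axes at that moment; what a row does not reach only later rows make up. A row lasts 1/8 s, in which the tool goes at most 0.0625 m and 0.188 rad, less where a joint would pass 70% of its speed; a pose out of reach is approached as far as the arm can. The fingers move at their own pace and stop on an object; FORCE is the grip in N (left out, the last holds). Time passes only in rows, so rows that do not move let the fingers close. It prints the time, the measured TCP pose, the force, the opening and the grip force at its end. Input that does not fit is refused with a message, and nothing moves.
- ctrl.get_obs(): the state, without advancing time (a new reading comes with each control period).
- viewer.read_camera(name): name is "side" or "top"; returns a dict with "image" (480x640x3 uint8, red, green, blue), "range_z" (480x640 float32, m along the optical axis (not along the pixel's ray), 0 where there is no reading), "fx", "fy", "cx", "cy" (pixels), "rvec" (rotation vector, rad) and "tvec" (3), from world to camera coordinates, as OpenCV has them. Camera axes: x right, y down, z forward; pixel columns grow to the right and rows downward; lengths in m; the calibration is good to about 2 mm. A picture is of the moment at which its call begins.
- close_job(): hands the job in; it is judged then, once.
The state is a dict: "time": time; "joint_pos": joint angles; "dq": joint speeds; "joint_torque": joint torques, N m; "tcp_pos": TCP position; "orientation": TCP orientation; "ft_force": force on the tool from outside, world axes, zero at the start; "moment": the same for the moment, N m; "width": finger opening in m; "finger_force": force on a finger pad.
Only numpy, scipy, OpenCV 4.12 (cv2) and the standard library are available. Lean on these libraries where they do the work, as an engineer would, in place of code of your own. Each camera call takes 0.05 s, during which the arm holds its last target. There are 200 camera calls.

## Working session

There is one attempt and no reset: what is moved stays moved. The work goes in short steps, Python scripts to look and compute and a shell command to move; the robot and the scene stay as the last step left them, time stands still between calls to the robot, and variables do not carry over. Pictures are saved under pics/ and viewed, at most 10 in all, crops included, and the job is handed in when it is done.

```bash
ls; mkdir -p pics; python3 - <<'E'
from plant import ctrl, viewer
import cv2, numpy as np
o=ctrl.get_obs(); print({k:np.round(v,3) for k,v in o.items()})
for n in ("side","top"):
    c=viewer.read_camera(n); np.savez(f"{n}0.npz",**c)
    cv2.imwrite(f"pics/{n}0.png",c["image"][:,:,::-1])
    R=cv2.Rodrigues(np.array(c["rvec"]))[0]; print(n,c["fx"],c["cx"],c["cy"],-R.T@c["tvec"],R[2])
E
```

```text
pics
{'time': np.float64(0.0), 'joint_pos': array([ 1.127,  0.6  , -0.003,  1.6  ,  0.002,  0.943, -0.08 ]), 'dq': array([-0.   , -0.   ,  0.001, -0.001,  0.001,  0.001, -0.001]), 'joint_torque': array([ 2.0000e-03, -7.6508e+01,  1.4980e+00, -2.5234e+01, -5.2000e-02,
        1.7000e-02,  0.0000e+00]), 'tcp_pos': array([ 0.26 , -0.676,  0.243]), 'orientation': array([ 0.983,  0.182, -0.   , -0.001]), 'ft_force': array([ 0.003,  0.79 , -0.454]), 'moment': array([ 0.034, -0.027, -0.019]), 'finger_force': np.float64(0.0), 'width': np.float64(0.093)}
side 450.6450530308094 320.9152338593568 240.73939952362542 [0.31017702 0.632189   0.52138135] [ 0.33039882 -0.77532095 -0.53825092]
top 504.99327738732654 319.90700007151645 243.60166317212014 [ 0.47544247 -0.01134504  0.93174665] [ 0.11374069  0.00130081 -0.99350962]
```

View pics/top0.png

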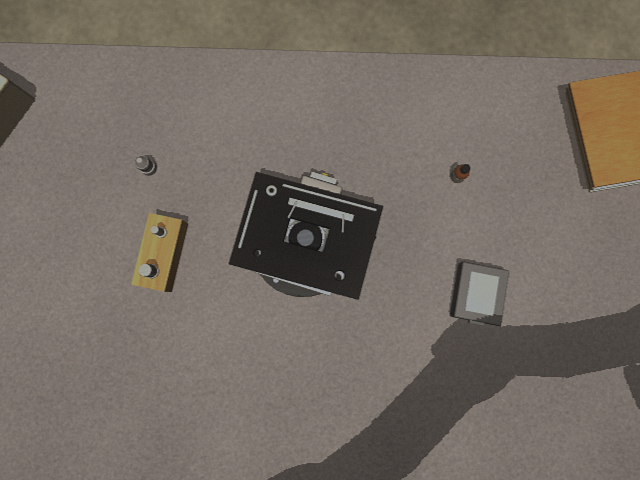

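View pics/side0.png

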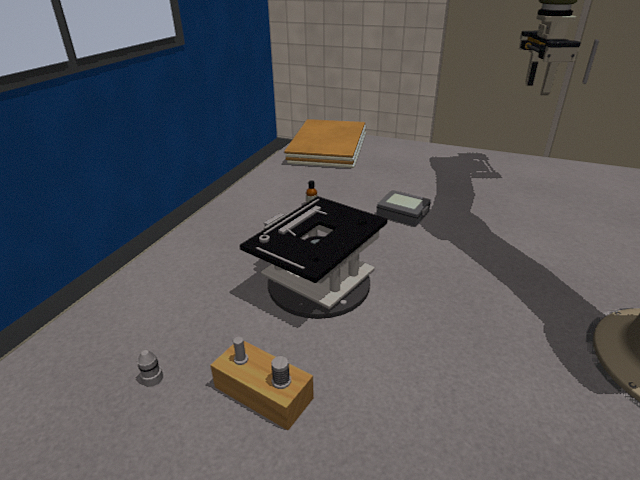

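The top view shows the taper pin at (148,270) and the dowel at (157,230) in the block. The plate's larger hole is at (339,275), the smaller at (257,253) and the pivot at (271,190). The side view shows the pins at (281,371) and (240,350). Next I'll zoom in for finer pixel positions.

```bash
cat > h.py <<'E'
import numpy as np, cv2
def cam(c):
    R=cv2.Rodrigues(np.array(c["rvec"],float))[0]; return R,-R.T@np.array(c["tvec"],float)
def ray(c,u,v,z):
    R,C=cam(c); d=R.T@np.array([(u-c["cx"])/c["fx"],(v-c["cy"])/c["fy"],1]); return C+d*(z-C[2])/d[2]
def proj(c,p):
    R,C=cam(c); q=R@(np.array(p)-C); return np.array([c["fx"]*q[0]/q[2]+c["cx"],c["fy"]*q[1]/q[2]+c["cy"]])
def load(f): return {k:v for k,v in np.load(f).items()}
def crop(im,u0,v0,w,h,s): return cv2.resize(im[v0:v0+h,u0:u0+w],None,fx=s,fy=s,interpolation=cv2.INTER_CUBIC)
E
python3 - <<'E'
from h import *
t=load("top0.npz"); s=load("side0.npz"); b=lambda c:c["image"][:,:,::-1]
A=np.hstack([crop(b(t),125,215,40,30,10)*1,crop(b(t),130,255,40,30,10)])
B=np.hstack([crop(b(t),240,240,40,30,10),crop(b(t),320,260,40,30,10)])
cv2.imwrite("pics/z.png",np.clip(np.vstack([A,np.clip(B.astype(int)*2,0,255)]),0,255).astype(np.uint8))
S=np.hstack([crop(b(s),220,330,80,60,5),np.clip(crop(b(s),320,190,80,60,5).astype(int)*3,0,255).astype(np.uint8)])
S2=np.hstack([np.clip(crop(b(s),280,230,80,60,5).astype(int)*3,0,255).astype(np.uint8),np.clip(crop(b(t),255,175,80,60,5).astype(int)*2,0,255).astype(np.uint8)])
cv2.imwrite("pics/zs.png",np.vstack([S,S2]))
for n,u,v,z in [("taper",148,270,.082),("dowel",157,230,.084),("TH",339,275,.11),("DH",257,253,.11),("piv",271.5,190,.116)]:
    p=ray(t,u,v,z); print(n,p.round(4),proj(s,p).round(1))
E
```

```text
taper [0.5193 0.2775 0.082 ] [281.2 358.2]
dowel [0.5874 0.2663 0.084 ] [240.  337.1]
TH [ 0.5191 -0.0428  0.11  ] [360.8 222.6]
DH [0.551 0.092 0.11 ] [315.1 258.6]
piv [0.6552 0.072  0.116 ] [263.4 236.6]
```

View pics/z.png

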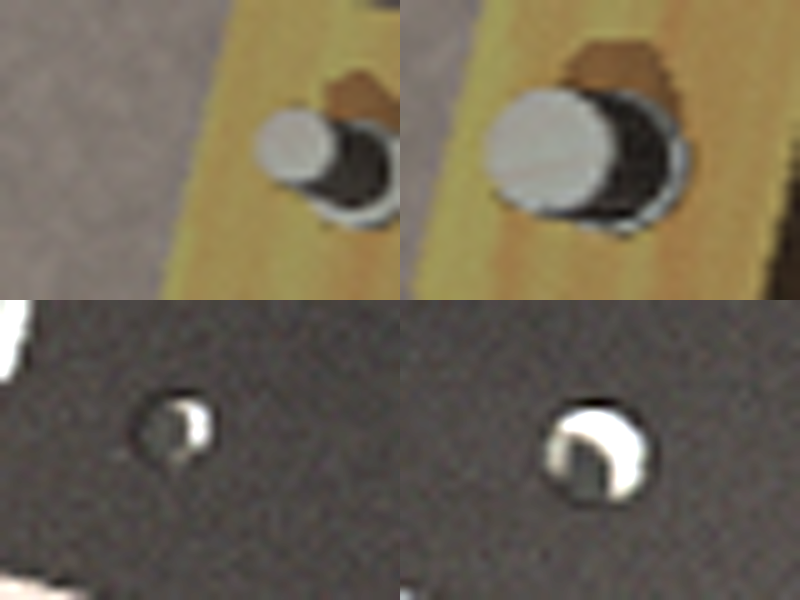

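View pics/zs.png

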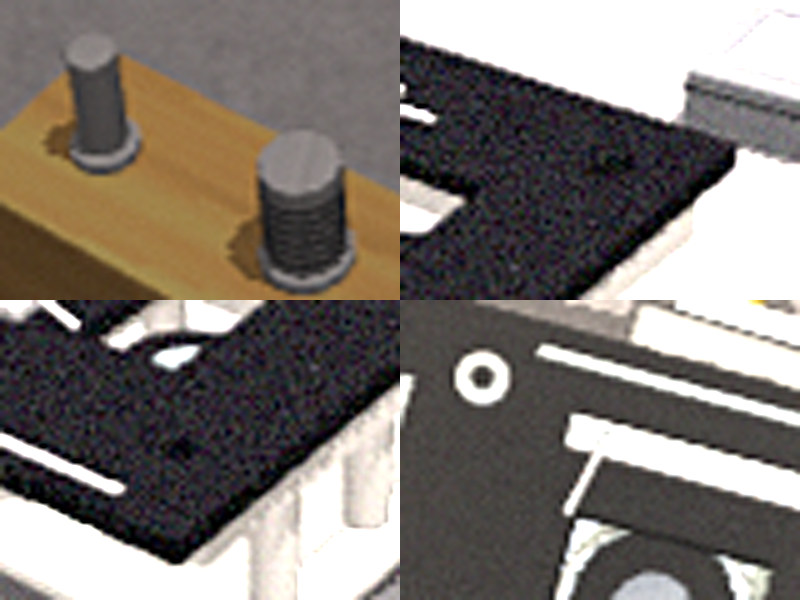

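The crops give these centres:

| Point | Top view | Side view |
|---|---|---|
| Dowel top | (154.2,229.2) | (238.2,340) |
| Taper top | (144.5,269.5) | (279.6,361.6) |
| Larger hole | (339.5,274.7) | (362.6,221.2) |
| Smaller hole | (256.8,252.3) | (316.2,259) |

In the larger hole, the carrier metal shows at upper right. So the lower hole lies toward lower left, which is world +y/−x.

The manual's scale: shifts go in shares of 75 cm and turns go in shares of pi/2 rad. Converting my numbers, 0.368 rad / 1.5708 = 0.2343.

```bash
python3 - <<'E'
from h import *
t=load("top0.npz"); s=load("side0.npz")
P={}
for n,z,a,b in [("taper",.082,(144.5,269.5),(279.6,361.6)),("dowel",.084,(154.2,229.2),(238.2,340)),("TH",.11,(339.5,274.7),(362.6,221.2)),("DH",.11,(256.8,252.3),(316.2,259)),("piv",.116,(271.1,190.1),None)]:
    p=ray(t,*a,z); P[n]=p
    print(n,p.round(4),ray(s,*b,z).round(4) if b else '', proj(s,p).round(1))
d=lambda a,b:np.linalg.norm((P[a]-P[b])[:2])
print(d("taper","dowel"),d("TH","DH"),d("TH","piv"),d("DH","piv"))
E
python3 -m pendant '{"ticks": [[0.093,0,0,0,0,0,0.1197],[0.093,0,0,0,0,0,0.2343]]}'
```

```text
taper [0.52   0.2835 0.082 ] [0.5187 0.2834 0.082 ] [278.6 361.3]
dowel [0.5886 0.2711 0.084 ] [0.5868 0.2719 0.084 ] [237.4 339.2]
TH [ 0.5196 -0.0436  0.11  ] [ 0.5176 -0.049   0.11  ] [360.6 222.4]
DH [0.5521 0.0924 0.11  ] [0.5489 0.0923 0.11  ] [314.3 258.6]
piv [0.655  0.0726 0.116 ]  [263.3 236.8]
0.06969792475241764 0.13986595559795983 0.17848473563436762 0.10475258562391652
time: 0.35
tcp_pos: [0.2597, -0.6766, 0.2431]
orientation: [1.0, -0.004, -0.0, -0.0]
ft_force: [0.4, -0.0, 0.5]
width: 0.0931
finger_force: 0.0
```

Scaled: -0.44 m / 0.75 = -0.5867, 0.26 m / 0.75 = 0.3467.

```bash
R='import'; python3 -m pendant '{"ticks": [[0.093,0.04,-0.0733,0,0,0,0],[0.093,0.08,-0.1467,0,0,0,0],[0.093,0.12,-0.22,0,0,0,0],[0.093,0.16,-0.2933,0,0,0,0],[0.093,0.2,-0.3667,0,0,0,0],[0.093,0.24,-0.44,0,0,0,0],[0.093,0.28,-0.5133,0,0,0,0],[0.093,0.3467,-0.5867,0,0,0,0]]}' && python3 -m pendant '{"ticks": [[0.093,0,-0.08,0,0,0,0],[0.093,0,-0.16,0,0,0,0],[0.093,0,-0.24,0,0,0,0],[0.093,0,-0.32,0,0,0,0],[0.093,0,-0.4,0,0,0,0],[0.06,0,-0.48,0,0,0,0],[0.06,0,-0.56,0,0,0,0],[0.06,0,-0.64,0,0,0,0]]}'
```

```text
time: 1.35
tcp_pos: [0.512, -0.2446, 0.2437]
orientation: [1.0, -0.001, -0.0, -0.0]
ft_force: [0.7, -0.7, -0.8]
width: 0.0931
finger_force: 0.0
time: 2.35
tcp_pos: [0.5121, 0.2352, 0.2435]
orientation: [1.0, -0.001, -0.0, 0.0]
ft_force: [0.4, -0.1, 0.2]
width: 0.0676
finger_force: 0.0
```

Scaled: 0.08 m / 0.75 = 0.1067, -0.04 m / 0.75 = -0.0533.

```bash
python3 -m pendant '{"ticks": [[0.06,0,-0.0533,0,0,0,0],[0.06,0,-0.0533,0,0,0,0],[0.06,0,-0.0533,0.0667,0,0,0],[0.06,0,-0.0533,0.1067,0,0,0],[0.06,0,-0.0533,0.1067,0,0,0],[0.06,0,-0.0533,0.1067,0,0,0]]}'; python3 - <<'E'
from plant import viewer; import cv2,numpy as np
c=viewer.read_camera("side"); cv2.imwrite("pics/s1.png",c["image"][180:480,80:480,::-1].repeat(2,0).repeat(2,1))
E
```

```text
time: 3.1
tcp_pos: [0.5131, 0.2729, 0.1645]
orientation: [1.0, -0.001, 0.0, -0.0]
ft_force: [0.5, 0.2, 0.3]
width: 0.0599
finger_force: 0.0
```

View pics/s1.png

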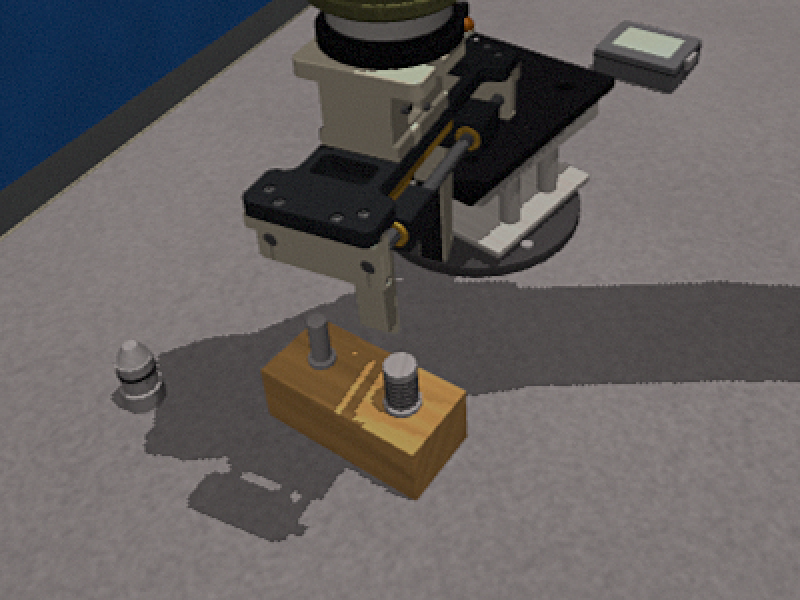

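The gripper hangs clear above the taper pin, which is at (400,370) in this crop. I'll correct by the measured offset and go down.

Scaled: 0.0865 m / 0.75 = 0.1153, -0.0105 m / 0.75 = -0.014.

```bash
python3 -m pendant '{"ticks": [[0.06,0.0087,-0.014,0,0,0,0],[0.06,0.0087,-0.014,0.06,0,0,0],[0.06,0.0087,-0.014,0.0933,0,0,0],[0.06,0.0087,-0.014,0.1153,0,0,0],[0.06,0.0087,-0.014,0.1153,0,0,0]]}'
```

```text
time: 3.78
tcp_pos: [0.519, 0.2841, 0.0766]
orientation: [1.0, -0.001, -0.0, 0.0]
ft_force: [-0.3, 0.1, 0.5]
width: 0.0601
finger_force: 0.0
```

Scaled: -0.12 m / 0.75 = -0.16, -0.06 m / 0.75 = -0.08.

```bash
python3 -m pendant '{"ticks": [[0.03,0,0,0,0,0,0],[0.03,0,0,0,0,0,0],[0.018,0,0,0,0,0,0],[0.018,0,0,0,0,0,0],[0.018,0,0,0,0,0,0],[0.018,0,0,0,0,0,0]]}' 35; python3 -m pendant '{"ticks": [[0.018,0,0,-0.04,0,0,0],[0.018,0,0,-0.08,0,0,0],[0.018,0,0,-0.16,0,0,0],[0.018,0,0,-0.16,0,0,0],[0.018,0,0,-0.16,0,0,0]]}'
```

```text
time: 4.53
tcp_pos: [0.5191, 0.2838, 0.0774]
orientation: [1.0, -0.001, 0.0, -0.0]
ft_force: [-0.5, -1.2, 5.5]
width: 0.0217
finger_force: 35.0
time: 5.15
tcp_pos: [0.5186, 0.2837, 0.1967]
orientation: [1.0, -0.001, -0.0, 0.0]
ft_force: [-0.1, 0.3, -1.6]
width: 0.0213
finger_force: 35.0
```

Scaled: 0.328 m / 0.75 = 0.4373, 0.3 m / 0.75 = 0.4.

```bash
python3 -m pendant '{"ticks": [[0.018,0,0.0667,-0.0133,0,0,0],[0.018,0,0.1333,-0.0133,0,0,0],[0.018,0,0.2,-0.0133,0,0,0],[0.018,0,0.2667,-0.0133,0,0,0],[0.018,0,0.3333,-0.0133,0,0,0],[0.018,0,0.4,-0.0133,0,0,0],[0.018,0,0.4373,0,0,0,0],[0.018,0,0.4373,0,0,0,0]]}'; python3 -m pendant '{"ticks": [[0.018,0,0,0,0,0,0],[0.018,0,0,0,0,0,0]]}'; python3 - <<'E'
from plant import viewer,ctrl; import cv2,numpy as np
from h import *
print(ctrl.get_obs()["tcp_pos"].round(4))
a=[]
for n in("side","top"):
    c=viewer.read_camera(n); np.savez(n+"2.npz",**c)
s=load("side2.npz");t=load("top2.npz")
im=np.hstack([crop(np.ascontiguousarray(s["image"][:,:,::-1]),320,170,80,60,5),crop(np.ascontiguousarray(t["image"][:,:,::-1]),300,250,80,60,5)])
cv2.imwrite("pics/s2.png",np.clip(im.astype(int)*2,0,255).astype(np.uint8))
p=ctrl.get_obs()["tcp_pos"]
print("pred tip side",proj(s,p-[0,0,.0714]),"collar",proj(s,p-[0,0,.0314]))
E
```

```text
time: 6.15
tcp_pos: [0.5172, -0.0466, 0.195]
orientation: [1.0, -0.003, -0.002, 0.0]
ft_force: [0.0, 0.1, -1.1]
width: 0.0215
finger_force: 35.0
time: 6.4
tcp_pos: [0.5186, -0.0428, 0.1968]
orientation: [1.0, 0.0, -0.0, -0.0]
ft_force: [-0.3, -1.0, -1.8]
width: 0.0215
finger_force: 35.0
[ 0.5186 -0.0428  0.1968]
pred tip side [361.31203293 215.0550565 ] collar [362.13454629 194.97096647]
```

View pics/s2.png

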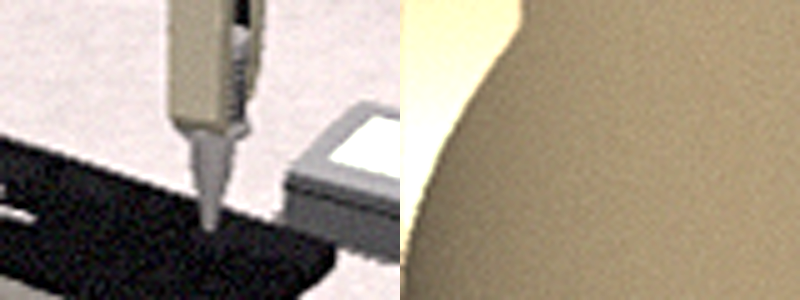

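The tip is at (361.6,215.2) in the side view, against a prediction of (361.3,215.1), so the pin sits true at the TCP. I'll lower it into the plate hole.

Scaled: 0.022 m / 0.75 = 0.0293, 0.0017 m / 0.75 = 0.0023.

```bash
python3 -m pendant '{"ticks": [[0.018,0.0005,0.0023,0,0,0,0],[0.018,0.0005,0.0023,0.016,0,0,0],[0.018,0.0005,0.0023,0.024,0,0,0],[0.018,0.0005,0.0023,0.0293,0,0,0],[0.018,0.0005,0.0023,0.0293,0,0,0]]}'; python3 -m pendant '{"ticks": [[0.018,0,0,0.004,0,0,0],[0.018,0,0,0.008,0,0,0],[0.018,0,0,0.008,0,0,0]]}'
```

```text
time: 7.12
tcp_pos: [0.5189, -0.0458, 0.1747]
orientation: [1.0, -0.001, -0.0, -0.0]
ft_force: [-0.1, 0.4, -1.7]
width: 0.0217
finger_force: 35.0
time: 7.5
tcp_pos: [0.5194, -0.0458, 0.1697]
orientation: [1.0, -0.001, 0.0, -0.0]
ft_force: [-1.9, 0.7, 6.4]
width: 0.0213
finger_force: 35.0
```

Contact: the lateral push points toward −x/+y, which is where the lower hole should be. I'll ease that way.

Scaled: -0.0018 m / 0.75 = -0.0024, -0.0013 m / 0.75 = -0.0017.

```bash
python3 -m pendant '{"ticks": [[0.018,-0.0017,-0.0024,-0.0013,0,0,0],[0.018,-0.0017,-0.0024,0,0,0,0],[0.018,-0.0017,-0.0024,0,0,0,0]]}'; python3 -m pendant '{"ticks": [[0.018,0,0,0.0027,0,0,0],[0.018,0,0,0.0027,0,0,0]]}'
```

```text
time: 7.88
tcp_pos: [0.5176, -0.044, 0.1689]
orientation: [1.0, -0.001, -0.0, 0.0]
ft_force: [-1.1, -0.9, -0.2]
width: 0.0217
finger_force: 35.0
time: 8.12
tcp_pos: [0.5176, -0.044, 0.1668]
orientation: [1.0, -0.001, -0.0, 0.0]
ft_force: [0.6, -0.5, -1.6]
width: 0.0213
finger_force: 35.0
```

Scaled: 0.003 m / 0.75 = 0.004, 0.001 m / 0.75 = 0.0013.

```bash
python3 -m pendant '{"ticks": [[0.018,-0.0008,-0.0011,0.0013,0,0,0],[0.018,-0.0008,-0.0011,0.004,0,0,0],[0.018,-0.0008,-0.0011,0.004,0,0,0]]}'; python3 -m pendant '{"ticks": [[0.018,-0.0008,-0.0011,0.0013,0,0,0],[0.018,-0.0008,-0.0011,0.004,0,0,0],[0.018,-0.0008,-0.0011,0.004,0,0,0]]}'
```

```text
time: 8.5
tcp_pos: [0.517, -0.0432, 0.1639]
orientation: [1.0, -0.001, -0.0, 0.0]
ft_force: [0.1, -0.0, -2.5]
width: 0.0212
finger_force: 35.0
time: 8.88
tcp_pos: [0.5168, -0.0426, 0.1611]
orientation: [1.0, -0.001, 0.0, 0.0]
ft_force: [1.0, -1.8, -0.9]
width: 0.0215
finger_force: 35.0
```

Scaled: 0.002 m / 0.75 = 0.0027, -0.0008 m / 0.75 = -0.0011.

```bash
python3 -m pendant '{"ticks": [[0.018,-0.0008,-0.0011,0,0,0,0],[0.018,-0.0008,-0.0011,0.0027,0,0,0],[0.018,-0.0008,-0.0011,0.0027,0,0,0]]}'; python3 -m pendant '{"ticks": [[0.018,-0.0008,-0.0011,0,0,0,0],[0.018,-0.0008,-0.0011,0.0027,0,0,0],[0.018,-0.0008,-0.0011,0.0027,0,0,0]]}'
```

```text
time: 9.25
tcp_pos: [0.5163, -0.0419, 0.1592]
orientation: [1.0, -0.001, 0.0, 0.0]
ft_force: [2.4, -3.6, -0.6]
width: 0.0213
finger_force: 35.0
time: 9.62
tcp_pos: [0.5153, -0.0408, 0.1569]
orientation: [1.0, -0.001, -0.0, 0.0]
ft_force: [2.4, -3.2, 0.4]
width: 0.0214
finger_force: 35.0
```

The force is the plate's friction drag (about 4 N), so the plate is swinging. I'll go straight down in small steps and feel.

Scaled: 0.002 m / 0.75 = 0.0027, 0.001 m / 0.75 = 0.0013.

```bash
python3 -m pendant '{"ticks": [[0.018,0,0,0.0013,0,0,0],[0.018,0,0,0.0027,0,0,0],[0.018,0,0,0.0027,0,0,0]]}'; python3 -m pendant '{"ticks": [[0.018,0,0,0.0013,0,0,0],[0.018,0,0,0.0027,0,0,0],[0.018,0,0,0.0027,0,0,0]]}'
```

```text
time: 10.0
tcp_pos: [0.5152, -0.0408, 0.1549]
orientation: [1.0, -0.001, -0.0, -0.0]
ft_force: [2.3, -4.8, -0.8]
width: 0.0214
finger_force: 35.0
time: 10.38
tcp_pos: [0.5152, -0.0408, 0.153]
orientation: [1.0, -0.001, -0.0, 0.0]
ft_force: [1.7, -3.7, -1.3]
width: 0.0212
finger_force: 35.0
```

Scaled: 0.002 m / 0.75 = 0.0027, 0.001 m / 0.75 = 0.0013.

```bash
python3 -m pendant '{"ticks": [[0.018,0,0,0.0013,0,0,0],[0.018,0,0,0.0027,0,0,0],[0.018,0,0,0.0027,0,0,0]]}'; python3 -m pendant '{"ticks": [[0.018,0,0,0.0013,0,0,0],[0.018,0,0,0.002,0,0,0],[0.018,0,0,0.002,0,0,0]]}'
```

```text
time: 10.75
tcp_pos: [0.5153, -0.0408, 0.151]
orientation: [1.0, -0.001, -0.0, 0.0]
ft_force: [1.6, -4.7, -0.2]
width: 0.0214
finger_force: 35.0
time: 11.12
tcp_pos: [0.5152, -0.0408, 0.1495]
orientation: [1.0, -0.001, -0.0, -0.0]
ft_force: [1.3, -4.0, 0.4]
width: 0.0213
finger_force: 35.0
```

Scaled: 0.0015 m / 0.75 = 0.002, 0.001 m / 0.75 = 0.0013.

```bash
python3 -m pendant '{"ticks": [[0.018,0,0,0.0013,0,0,0],[0.018,0,0,0.002,0,0,0],[0.018,0,0,0.002,0,0,0]]}'; python3 -m pendant '{"ticks": [[0.018,0,0,0.0013,0,0,0],[0.018,0,0,0.002,0,0,0],[0.018,0,0,0.002,0,0,0]]}'
```

```text
time: 11.5
tcp_pos: [0.5151, -0.0406, 0.148]
orientation: [1.0, -0.001, -0.0, -0.0]
ft_force: [-0.0, -3.6, 1.1]
width: 0.0211
finger_force: 35.0
time: 11.88
tcp_pos: [0.5151, -0.0405, 0.1465]
orientation: [1.0, -0.0, -0.0, -0.0]
ft_force: [-1.5, -1.1, 3.1]
width: 0.0212
finger_force: 35.0
```

The carrier rim now pushes −x/+y as well, so I'll ease a little further that way.

Scaled: 0.001 m / 0.75 = 0.0013, -0.0006 m / 0.75 = -0.0008.

```bash
python3 -m pendant '{"ticks": [[0.018,-0.0008,-0.0007,0,0,0,0],[0.018,-0.0008,-0.0007,0.0013,0,0,0],[0.018,-0.0008,-0.0007,0.0013,0,0,0]]}'; python3 -m pendant '{"ticks": [[0.018,0,0,0.0013,0,0,0],[0.018,0,0,0.0013,0,0,0]]}'
```

```text
time: 12.25
tcp_pos: [0.5148, -0.0403, 0.1455]
orientation: [1.0, -0.001, -0.0, 0.0]
ft_force: [0.0, -2.0, 0.4]
width: 0.0215
finger_force: 35.0
time: 12.5
tcp_pos: [0.5147, -0.0403, 0.1445]
orientation: [1.0, -0.001, -0.0, -0.0]
ft_force: [1.0, -2.6, 0.1]
width: 0.021
finger_force: 35.0
```

Scaled: 0.002 m / 0.75 = 0.0027, 0.001 m / 0.75 = 0.0013.

```bash
python3 -m pendant '{"ticks": [[0.018,0,0,0.0013,0,0,0],[0.018,0,0,0.0027,0,0,0],[0.018,0,0,0.0027,0,0,0]]}'; python3 -m pendant '{"ticks": [[0.018,0,0,0.0009,0,0,0],[0.018,0,0,0.0009,0,0,0]]}'; python3 -c "
from plant import ctrl; o=ctrl.get_obs(); print(o['tcp_pos'],o['ft_force'])"
```

```text
time: 12.88
tcp_pos: [0.5147, -0.0402, 0.1425]
orientation: [1.0, -0.001, -0.0, -0.0]
ft_force: [0.1, -1.0, 0.6]
width: 0.0215
finger_force: 35.0
time: 13.12
tcp_pos: [0.5147, -0.0403, 0.1418]
orientation: [1.0, -0.001, -0.0, -0.0]
ft_force: [-1.1, -1.5, 0.6]
width: 0.0213
finger_force: 35.0
[ 0.51467233 -0.04025881  0.14183802] [-1.06556015 -1.51908172  0.61440911]
```

Scaled: 0.0007 m / 0.75 = 0.0009.

```bash
python3 -m pendant '{"ticks": [[0.018,0,0,0.0009,0,0,0],[0.018,0,0,0.0009,0,0,0]]}'; python3 -m pendant '{"ticks": [[0.018,0,0,0.0007,0,0,0],[0.018,0,0,0.0007,0,0,0]]}'
```

```text
time: 13.38
tcp_pos: [0.5147, -0.0402, 0.1413]
orientation: [1.0, -0.001, -0.0, -0.0]
ft_force: [-0.8, -1.4, 4.1]
width: 0.0216
finger_force: 35.0
time: 13.62
tcp_pos: [0.5147, -0.0403, 0.1413]
orientation: [1.0, -0.001, 0.0, -0.0]
ft_force: [-3.3, -1.2, 11.0]
width: 0.0216
finger_force: 35.0
```

The collar is seated: z has stopped at 0.1413 with 11 N. I'll ease off, release and go up, then over to the dowel.

Scaled: -0.0006 m / 0.75 = -0.0008.

```bash
python3 -m pendant '{"ticks": [[0.018,0,0,-0.0008,0,0,0],[0.018,0,0,-0.0008,0,0,0],[0.05,0,0,-0.0008,0,0,0],[0.05,0,0,-0.0008,0,0,0],[0.05,0,0,-0.0008,0,0,0]]}' ; python3 -m pendant '{"ticks": [[0.05,0,0,-0.04,0,0,0],[0.05,0,0,-0.1067,0,0,0],[0.05,0.0133,-0.0667,-0.1333,0,0,0],[0.05,0.0267,-0.1467,-0.1333,0,0,0],[0.05,0.0533,-0.2267,-0.1333,0,0,0],[0.05,0.08,-0.3067,-0.1333,0,0,0],[0.05,0.098,-0.3733,-0.1333,0,0,0],[0.05,0.098,-0.4147,-0.1333,0,0,0]]}'; python3 -m pendant '{"ticks": [[0.05,0,0,0,0,0,0],[0.05,0,0,0,0,0,0]]}'
python3 - <<'E'
from plant import viewer,ctrl; from h import *
a=[]
for n,u,v in(("side",310,185),("top",230,235)):
    c=viewer.read_camera(n); np.savez(n+"3.npz",**c); w=(100,75) if n=="side" else (130,60)
    m=crop(np.ascontiguousarray(c["image"][:,:,::-1]),u,v,*w,4); a.append(cv2.copyMakeBorder(m,0,300-m.shape[0],0,0,0))
im=np.hstack([a[0][:,:270],a[1]])
cv2.imwrite("pics/s3.png",np.clip(im.astype(int)*2,0,255).astype(np.uint8))
E
```

```text
time: 14.25
tcp_pos: [0.5148, -0.0402, 0.1412]
orientation: [1.0, -0.0, -0.0, -0.0]
ft_force: [-0.7, -0.4, -0.5]
width: 0.0465
finger_force: 0.0
time: 15.25
tcp_pos: [0.5888, 0.274, 0.2408]
orientation: [1.0, 0.001, -0.0, -0.0]
ft_force: [0.1, 0.0, -0.2]
width: 0.05
finger_force: 0.0
time: 15.5
tcp_pos: [0.5885, 0.2695, 0.241]
orientation: [1.0, -0.001, -0.0, 0.001]
ft_force: [-0.3, -0.5, -0.7]
width: 0.0498
finger_force: 0.0
```

View pics/s3.png

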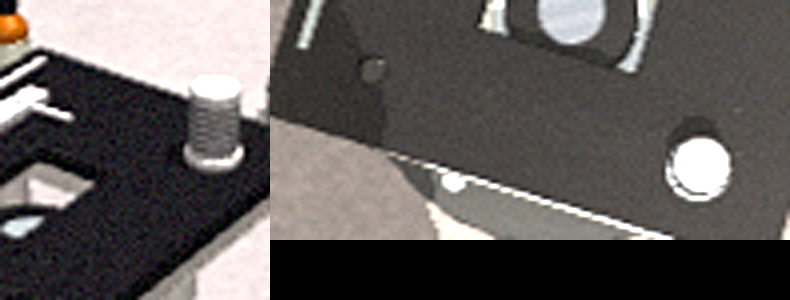

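The taper pin is home, at (214,120) and (700,165). The dowel hole is now at top pixel ≈(255.1,251.9), about 3 mm further +y, with no carrier metal showing. Now I'll grasp the dowel.

Scaled: 0.163 m / 0.75 = 0.2173, 0.14 m / 0.75 = 0.1867.

```bash
python3 -m pendant '{"ticks": [[0.05,-0.0007,-0.0027,0.0667,0,0,0],[0.05,-0.0007,-0.0027,0.1333,0,0,0],[0.05,-0.0007,-0.0027,0.1867,0,0,0],[0.05,-0.0007,-0.0027,0.2173,0,0,0],[0.05,-0.0007,-0.0027,0.2173,0,0,0],[0.05,-0.0007,-0.0027,0.2173,0,0,0]]}'; python3 -m pendant '{"ticks": [[0.03,0,0,0,0,0,0],[0.02,0,0,0,0,0,0],[0.01,0,0,0,0,0,0],[0.01,0,0,0,0,0,0],[0.01,0,0,0,0,0,0],[0.01,0,0,0,0,0,0]]}' 30
python3 - <<'E'
from h import *
print(ray(load("top3.npz"),255.1,251.9,.11))
E
```

```text
time: 16.35
tcp_pos: [0.5888, 0.2721, 0.0794]
orientation: [1.0, -0.001, 0.001, -0.0]
ft_force: [0.4, -0.8, 0.2]
width: 0.0496
finger_force: 0.0
time: 17.1
tcp_pos: [0.5882, 0.2726, 0.0784]
orientation: [1.0, -0.001, 0.0, 0.0]
ft_force: [-0.6, -0.2, 3.1]
width: 0.0133
finger_force: 30.0
[0.55268981 0.09519372 0.11      ]
```

Scaled: 0.1775 m / 0.75 = 0.2367, -0.12 m / 0.75 = -0.16.

```bash
python3 -m pendant '{"ticks": [[0.01,0,0,-0.04,0,0,0],[0.01,0,0,-0.1067,0,0,0],[0.01,0,0,-0.16,0,0,0],[0.01,-0.0133,0.0667,-0.1733,0,0,0],[0.01,-0.0267,0.1333,-0.1733,0,0,0],[0.01,-0.048,0.2,-0.1667,0,0,0],[0.01,-0.048,0.2367,-0.16,0,0,0],[0.01,-0.048,0.2367,-0.16,0,0,0]]}'; python3 -m pendant '{"ticks": [[0.01,0,0,0,0,0,0],[0.01,0,0,0,0,0,0],[0.01,0,0,0,0,0,0]]}'; python3 - <<'E'
from plant import viewer,ctrl
from h import *
s=viewer.read_camera("side"); p=ctrl.get_obs()["tcp_pos"]; print(p.round(4))
im=crop(np.ascontiguousarray(s["image"][:,:,::-1]),275,200,80,80,7)
cv2.imwrite("pics/s4.png",np.clip(im.astype(int)*3,0,255).astype(np.uint8))
for q in (p-[0,0,.0624],p-[0,0,.0324]): print(((proj(s,q)-[275,200]+.5)*7).round(1))
E
```

```text
time: 18.1
tcp_pos: [0.5516, 0.0925, 0.1981]
orientation: [1.0, -0.003, -0.0, 0.0]
ft_force: [1.1, 0.1, -0.6]
width: 0.0132
finger_force: 30.0
time: 18.48
tcp_pos: [0.5519, 0.0962, 0.1982]
orientation: [1.0, 0.0, -0.0, -0.0]
ft_force: [-0.4, -0.1, -0.7]
width: 0.0134
finger_force: 30.0
[0.5519 0.096  0.1983]
[270.8 327.2]
[267.8 212. ]
```

View pics/s4.png

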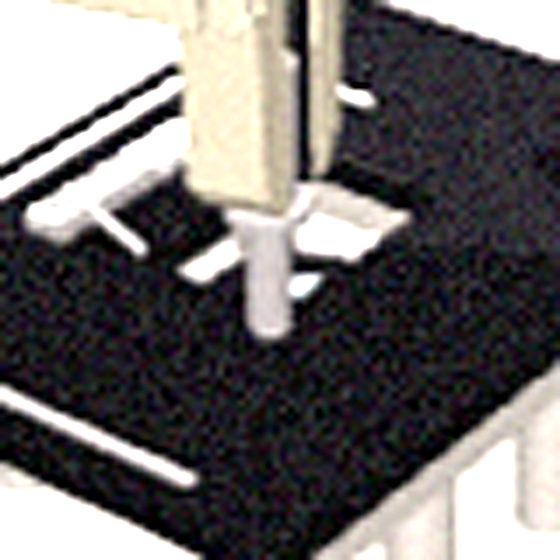

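The dowel tip is at (268,328), against a prediction of (271,327), so the dowel is straight and within about 0.5 mm. I'll lower it to feel for the hole.

Scaled: 0.024 m / 0.75 = 0.032, 0.0005 m / 0.75 = 0.0007.

```bash
python3 -m pendant '{"ticks": [[0.01,0,0.0007,0.016,0,0,0],[0.01,0,0.0007,0.0293,0,0,0],[0.01,0,0.0007,0.032,0,0,0],[0.01,0,0.0007,0.032,0,0,0]]}'; python3 -m pendant '{"ticks": [[0.01,0,0,0.0013,0,0,0],[0.01,0,0,0.0027,0,0,0],[0.01,0,0,0.004,0,0,0],[0.01,0,0,0.004,0,0,0]]}'
```

```text
time: 19.02
tcp_pos: [0.5518, 0.0946, 0.1739]
orientation: [1.0, -0.001, -0.0, 0.0]
ft_force: [-0.3, -0.1, -0.9]
width: 0.0136
finger_force: 30.0
time: 19.52
tcp_pos: [0.5519, 0.0947, 0.1713]
orientation: [1.0, -0.001, -0.0, 0.0]
ft_force: [0.4, -0.1, -1.6]
width: 0.0137
finger_force: 30.0
```

Scaled: 0.001 m / 0.75 = 0.0013.

```bash
python3 -m pendant '{"ticks": [[0.01,0,0,0.0013,0,0,0],[0.01,0,0,0.0013,0,0,0]]}'; python3 -m pendant '{"ticks": [[0.01,0,0,0.0013,0,0,0],[0.01,0,0,0.0013,0,0,0]]}'
```

```text
time: 19.77
tcp_pos: [0.5519, 0.0946, 0.1702]
orientation: [1.0, -0.001, -0.0, 0.0]
ft_force: [0.7, 1.3, 0.2]
width: 0.0134
finger_force: 30.0
time: 20.02
tcp_pos: [0.5519, 0.0947, 0.1692]
orientation: [1.0, -0.001, -0.0, 0.0]
ft_force: [0.6, -0.0, 0.7]
width: 0.0136
finger_force: 30.0
```

It's entering the plate hole freely, so I'll continue in small steps.

Scaled: 0.002 m / 0.75 = 0.0027, 0.001 m / 0.75 = 0.0013.

```bash
python3 -m pendant '{"ticks": [[0.01,0,0,0.0013,0,0,0],[0.01,0,0,0.0027,0,0,0],[0.01,0,0,0.0027,0,0,0]]}'; python3 -m pendant '{"ticks": [[0.01,0,0,0.0013,0,0,0],[0.01,0,0,0.0027,0,0,0],[0.01,0,0,0.004,0,0,0],[0.01,0,0,0.004,0,0,0]]}'
```

```text
time: 20.4
tcp_pos: [0.5518, 0.0946, 0.1672]
orientation: [1.0, -0.001, -0.0, 0.0]
ft_force: [0.1, 0.2, -0.6]
width: 0.0137
finger_force: 30.0
time: 20.9
tcp_pos: [0.5518, 0.0946, 0.1642]
orientation: [1.0, -0.001, -0.0, 0.0]
ft_force: [-0.6, 0.8, -0.5]
width: 0.0131
finger_force: 30.0
```

Scaled: 0.002 m / 0.75 = 0.0027, 0.001 m / 0.75 = 0.0013.

```bash
python3 -m pendant '{"ticks": [[0.01,0,0,0.0013,0,0,0],[0.01,0,0,0.0027,0,0,0],[0.01,0,0,0.0027,0,0,0]]}'; python3 -m pendant '{"ticks": [[0.01,0,0,0.0013,0,0,0],[0.01,0,0,0.0013,0,0,0]]}'
```

```text
time: 21.28
tcp_pos: [0.5519, 0.0947, 0.1622]
orientation: [1.0, -0.001, -0.0, 0.0]
ft_force: [0.3, -1.2, -0.7]
width: 0.0132
finger_force: 30.0
time: 21.52
tcp_pos: [0.5519, 0.0946, 0.1612]
orientation: [1.0, -0.001, -0.0, 0.0]
ft_force: [-1.1, -0.1, -0.9]
width: 0.0136
finger_force: 30.0
```

Scaled: 0.002 m / 0.75 = 0.0027, 0.001 m / 0.75 = 0.0013.

```bash
python3 -m pendant '{"ticks": [[0.01,0,0,0.0013,0,0,0],[0.01,0,0,0.0027,0,0,0],[0.01,0,0,0.0027,0,0,0]]}'; python3 -m pendant '{"ticks": [[0.01,0,0,0.0013,0,0,0],[0.01,0,0,0.0027,0,0,0],[0.01,0,0,0.0027,0,0,0]]}'
```

```text
time: 21.9
tcp_pos: [0.5519, 0.0946, 0.1592]
orientation: [1.0, -0.001, -0.0, 0.0]
ft_force: [0.1, -0.0, -0.0]
width: 0.0133
finger_force: 30.0
time: 22.28
tcp_pos: [0.5518, 0.0946, 0.1572]
orientation: [1.0, -0.001, -0.0, 0.0]
ft_force: [-0.2, 1.1, -0.4]
width: 0.0133
finger_force: 30.0
```

The tip is 5 mm into the carrier with no force. I'll go down to just above home.

```bash
python3 -m pendant '{"ticks": [[0.01,0,0,0.002,0,0,0],[0.01,0,0,0.004,0,0,0],[0.01,0,0,0.006,0,0,0],[0.01,0,0,0.008,0,0,0],[0.01,0,0,0.008,0,0,0]]}'; python3 -m pendant '{"ticks": [[0.01,0,0,0.002,0,0,0],[0.01,0,0,0.004,0,0,0],[0.01,0,0,0.006,0,0,0],[0.01,0,0,0.008,0,0,0],[0.01,0,0,0.0093,0,0,0],[0.01,0,0,0.0093,0,0,0]]}'
```

```text
time: 22.9
tcp_pos: [0.5518, 0.0946, 0.1511]
orientation: [1.0, -0.001, -0.0, 0.0]
ft_force: [-0.4, 0.1, -0.9]
width: 0.0131
finger_force: 30.0
time: 23.65
tcp_pos: [0.5518, 0.0946, 0.1442]
orientation: [1.0, -0.001, -0.0, 0.0]
ft_force: [0.1, -0.7, -0.6]
width: 0.0134
finger_force: 30.0
```

Scaled: 0.001 m / 0.75 = 0.0013.

```bash
python3 -m pendant '{"ticks": [[0.01,0,0,0.0013,0,0,0],[0.01,0,0,0.0013,0,0,0]]}'; python3 -m pendant '{"ticks": [[0.01,0,0,0.0008,0,0,0],[0.01,0,0,0.0008,0,0,0]]}'
```

```text
time: 23.9
tcp_pos: [0.5519, 0.0946, 0.1433]
orientation: [1.0, -0.001, -0.0, 0.0]
ft_force: [0.5, 0.5, -0.6]
width: 0.0135
finger_force: 30.0
time: 24.15
tcp_pos: [0.5518, 0.0947, 0.1427]
orientation: [1.0, -0.001, -0.0, 0.0]
ft_force: [-0.3, 1.0, -0.9]
width: 0.0136
finger_force: 30.0
```

Scaled: 0.0005 m / 0.75 = 0.0007.

```bash
python3 -m pendant '{"ticks": [[0.01,0,0,0.0007,0,0,0],[0.01,0,0,0.0007,0,0,0]]}'; python3 -m pendant '{"ticks": [[0.01,0,0,0.0005,0,0,0],[0.01,0,0,0.0005,0,0,0]]}'
```

```text
time: 24.4
tcp_pos: [0.552, 0.0946, 0.1424]
orientation: [1.0, -0.001, 0.0, -0.0]
ft_force: [-1.0, 0.9, 3.3]
width: 0.0133
finger_force: 30.0
time: 24.65
tcp_pos: [0.552, 0.0946, 0.1423]
orientation: [1.0, -0.001, 0.0, -0.0]
ft_force: [-2.0, -0.4, 8.2]
width: 0.0132
finger_force: 30.0
```

Seated at 0.1423 with 8 N. I'll release, retreat and check.

Scaled: -0.0005 m / 0.75 = -0.0007.

```bash
python3 -m pendant '{"ticks": [[0.01,0,0,-0.0007,0,0,0],[0.01,0,0,-0.0007,0,0,0],[0.04,0,0,-0.0007,0,0,0],[0.04,0,0,-0.0007,0,0,0],[0.04,0,0,-0.0007,0,0,0]]}' ; python3 -m pendant '{"ticks": [[0.04,0,0,-0.04,0,0,0],[0.04,0,0,-0.1067,0,0,0],[0.04,0,0,-0.16,0,0,0],[0.04,0,-0.0667,-0.1733,0,0,0],[0.04,0,-0.1467,-0.1733,0,0,0],[0.04,0,-0.2267,-0.1733,0,0,0],[0.04,0,-0.2267,-0.1733,0,0,0],[0.04,0,-0.2267,-0.1733,0,0,0]]}'
python3 - <<'E'
from plant import viewer; from h import *
a=[]
for n,u,v in(("side",280,185),("top",230,235)):
    c=viewer.read_camera(n); np.savez(n+"5.npz",**c)
    w=(100,100) if n=="side" else (100+20,100)
    a.append(crop(np.ascontiguousarray(c["image"][:,:,::-1]),u,v,w[0],w[1],3))
cv2.imwrite("pics/s5.png",np.clip(np.hstack(a).astype(int)*2,0,255).astype(np.uint8))
E
```

```text
time: 25.28
tcp_pos: [0.5519, 0.0946, 0.1422]
orientation: [1.0, -0.001, -0.0, 0.0]
ft_force: [-0.1, 0.1, 0.1]
width: 0.0375
finger_force: 0.0
time: 26.28
tcp_pos: [0.5519, 0.2641, 0.2719]
orientation: [1.0, -0.0, -0.0, 0.001]
ft_force: [0.6, 0.1, 0.4]
width: 0.04
finger_force: 0.0
```

View pics/s5.png

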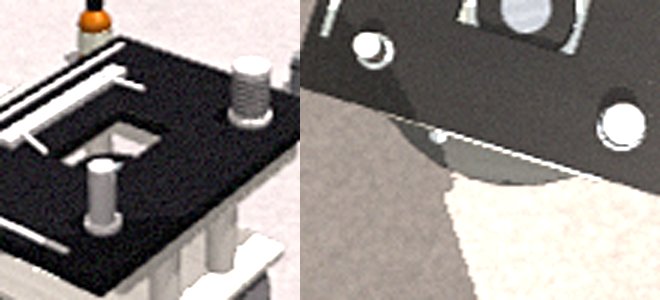

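Both pins stand upright with collars flush: dowel at (102,195) and taper at (250,90) in the side crop. The gripper is clear, so I'll hand in.

```bash
python3 -c "
from plant import close_job; print(close_job())"
```

```text
the job is handed in; nothing more can be done
None
```

The tapered pin and then the dowel were seated with their collars flush and released, forces stayed gentle (at most about 11 N measured at the wrist), the bystanders were not touched, and the job was handed in at about 26 s.

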